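# Sort the recycling cart into its colour-coded dishes

## Robot

A 6-joint arm with a two-finger parallel gripper is mounted at the origin on the work surface. World frame = base frame: x ahead of the robot, y to its left, z up, the work surface at z = 0. Lengths are in m, angles in rad, forces in N, time in s.
With the tool pointing down it reaches from about 0.425 to 0.925 m from the base axis. Payload 12.5 kg.
Tool frame: the origin (TCP) lies at the very end of the fingers, on their centre line; the grasp point (between the pads) lies 19 mm behind it; z points along the fingers, y is the direction in which the jaws open and shut (so a half turn about z gives the same grasp; the last joint's range is limited). The gripper opens to 85 mm and grips with 20 to 120 N. Pads are 22 mm wide; open, the fingers measure 114 mm over their backs; the gripper's body (76 mm by 85 mm) begins 54 mm behind the grasp point. The pads swing forward as they close: fully open they stand 13 mm farther back than shut.
Start: joints at [-1.355, 0.491, 1.559, -0, 1.092, -0.106], TCP at [0.198, -0.593, 0.231] pointing down, gripper open.
Joint ranges: [-3.1, 3.1], [-0.84, 2.19], [0.05, 2.79], [-1.13, 4.28], [0.06, 2.93], [-2.69, 2.69]. Speed limits (rad/s): [2.22, 2.22, 2.79, 3.14, 3.14, 3.14].

## Interface

Orientations are given as [roll, pitch, yaw] about the fixed x, y, z axes, in that order (R = Rz(yaw) Ry(pitch) Rx(roll)).
In Python, from rig import monitor, imaging, job gives the robot as it stands. The module is installed in compiled form; this text tells all that it offers.
- The arm moves only by the shell command python3 -m crank 'ROWS' [FORCE]. ROWS is JSON, a list of rows, each an object of numbers: "tx", "ty", "tz": the shift along the world's x, y, z in m; "rx", "ry", "rz": the turn, a rotation vector about the world's x, y, z in rad; "gripper": the gripper's target within -1 to 1 (shut at 1, half-way at 0, fully open at -1). A call has 1 to 8 rows; each row is the pose to reach, as a shift and turn from the pose commanded when the call began; what a row does not reach only later rows make up. A row lasts 1/10 s, in which the tool goes at most 50 mm and 8.59 degrees, less where a joint would pass 70% of its speed; a pose out of reach is approached as far as the arm can. A call with a gripper value outside its range is refused whole. The fingers move at their own pace and stop on an object; FORCE is the grip in N (left out, the last holds). Time passes only in rows, so rows that repeat a pose let the fingers close. It gives the time, the measured TCP pose, the force and the opening at its end, in the units of the state.
- monitor.observe(): the state, without advancing time (a new reading comes with each control period).
- imaging.camera(name): name is "side" or "top"; returns a dict with "color" (400x640x3 uint8, blue, green, red), "intrinsics" (3x3 intrinsics, pixels), "R" (3x3) and "t" (3): a world point X has camera coordinates R X + t. Camera axes: x right, y down, z forward; pixel columns grow to the right and rows downward; lengths in m; the calibration is good to about 2 mm. A picture is of the moment at which its call begins. There is no depth.
- job.finish_job(): hands the job in, once; it reports no verdict.
The state is a dict: "clock": time; "joint_pos": joint angles; "dq": joint speeds; "effort": joint torques, N m; "eef_pos": TCP position; "tcp_rot": TCP orientation; "ft_force": force on the tool from outside, world axes, zero at the start; "moment": the same for the moment, N m; "grip_width": finger opening in m.
Only numpy, scipy, OpenCV 4.12 (cv2) and the standard library are available. Lean on these libraries where they do the work, as an engineer would, in place of code of your own. Each camera call takes 0.05 s, during which the arm holds its last target. There are 200 camera calls.

## Task

Tidy the recycling cart: put each of the four things into the dish or tray of its own colour - the flattened gold can into the gold dish, the green glass bottle into the green dish, the black funnel (mouth down, as it stands) into the black dish and the blue drink carton lengthwise into the blue tray - each sitting flat on the floor inside the rim. Keep the bottle upright all the while, and leave the amber jar and the white cup standing where they are.

Things in the scene. Friction and masses are not known exactly. Their poses are not given: they have to be found in the camera images.
- can: Flattened gold drink can, a round wrinkled puck 60 mm in diameter and 30 mm high with a silvery top, lying flat on the cart, about 20 g, loose. Origin: centre of its underside; z up.
- bottle: Empty green glass bottle with a white cap, standing upright, about 200 g, loose. Body 60 mm in diameter up to 80 mm, shoulder narrowing to a neck 27 mm in diameter from 105 to 145 mm, cap 29 mm in diameter from 145 to 160 mm (top). Take it by the neck. Origin: centre of its underside; z up.
- funnel: Black plastic funnel standing mouth down, about 60 g, loose. Mouth 76 mm in diameter at the bottom, cone narrowing to 21 mm at 55 mm height, then an upright spout 18 mm in diameter at 60 mm tapering to 16 mm at its top, 110 mm high. Take it by the spout. Origin: centre of the mouth's underside; z up along the spout.
- carton: Empty blue drink carton with white bands, a brick lying flat: 84 mm long (its x), 46 mm wide (its y), 36 mm high, about 40 g, loose; a small white cap, seen only, at its +x end. Origin: centre of its underside; z up.
- gold_dish: Round shallow gold-coloured plastic dish, fixed to the cart: flat floor 82 mm across inside and 3 mm thick, rim 3 mm thick whose top is 7 mm above the cart. Origin: centre of its underside, on the cart top (z = 0); z up.
- green_dish: Round shallow green plastic dish, fixed to the cart: flat floor 82 mm across inside and 3 mm thick, rim 3 mm thick whose top is 7 mm above the cart. Origin: centre of its underside, on the cart top (z = 0); z up.
- black_dish: Round shallow black plastic dish, fixed to the cart: flat floor 98 mm across inside and 3 mm thick, rim 3 mm thick whose top is 7 mm above the cart. Origin: centre of its underside, on the cart top (z = 0); z up.
- blue_tray: Rectangular shallow blue plastic tray, fixed to the cart: inside 104 mm long (its x) and 66 mm wide (its y), floor 3 mm thick, walls 3 mm thick whose top is 7 mm above the cart. Either way round fits the carton. Origin: centre of its underside, on the cart top (z = 0); z up.
- jar: Bystander: closed amber glass jar with a white lid, 56 mm in diameter, 68 mm high, loose; not to be moved. Origin: centre of its underside.
- cup: Bystander: open white ceramic cup without a handle, 68 mm across the rim, 75 mm high, loose; not to be moved. Origin: centre of its underside.
Not all that is in view belongs to the job. What is shaped like the bottle but pink is not meant.

How it is judged:
By the outcome, as a careful person would: the job done as asked, in the order asked, and still so for the second after the job is handed in, with the robot touching nothing.
It also fails if it takes over 106 s, if anything falls off the work surface, if the arm or the gripper's body presses on something with over 40 N, if the wrist force passes 120 N, or if a joint passes its speed limit or range.

## Working session

There is one attempt and no reset: what is moved stays moved. The work goes in short steps, Python scripts to look and compute and a shell command to move; the robot and the scene stay as the last step left them, time stands still between calls to the robot, and variables do not carry over. Pictures are saved under pics/ and viewed, about 12 in all and at most 16, crops included, and the job is handed in when it is done.

```bash
mkdir -p pics; cat > h.py <<'E'
import numpy as np, cv2
from rig import monitor, imaging, job
def snap(n,name):
    c=imaging.camera(n); cv2.imwrite('pics/'+name+'.png',c['color']); np.savez('pics/'+name+'.npz',**c); return c
def load(name): return dict(np.load('pics/'+name+'.npz'))
def ray(c,u,v,z):
    d=c['R'].T@np.linalg.inv(c['intrinsics'])@np.array([u,v,1.]); o=-c['R'].T@c['t']
    return o+d*(z-o[2])/d[2]
def proj(c,X):
    p=c['intrinsics']@(c['R']@np.array(X)+c['t']); return p[:2]/p[2]
E
python3 - <<'E'
from h import *
for n in('top','side'):
    c=snap(n,n+'0'); print(n,c['intrinsics'],-c['R'].T@c['t'],c['R'])
print(monitor.observe())
E
```

```text
top [[387.33189955   0.         318.93026751]
 [  0.         387.33189955 194.35488036]
 [  0.           0.           1.        ]] [ 0.43815472 -0.01089804  0.98316784] [[-0.02406789 -0.99967096 -0.00887188]
 [-0.99588247  0.02475065 -0.08720956]
 [ 0.08740045  0.0067364  -0.99615048]]
side [[394.54047926   0.         323.43023838]
 [  0.         394.54047926 196.64886742]
 [  0.           0.           1.        ]] [0.389783   0.80357767 0.60283976] [[-0.98553451 -0.16938354 -0.00556218]
 [-0.09094051  0.55624947 -0.82602442]
 [ 0.1430089  -0.81356975 -0.56360688]]
{'clock': 0.1, 'joint_pos': array([-1.35462096e+00,  4.91490584e-01,  1.55941204e+00,  1.86855194e-07,
        1.09169867e+00, -1.05605363e-01]), 'dq': array([-0.00141146, -0.00023759, -0.00149411, -0.00101645,  0.00172959,
       -0.00121563]), 'effort': array([ 2.48792501e-03, -6.19448733e+01, -2.62024301e+01, -1.09987664e-04,
        2.89926385e-03,  7.04507940e-06]), 'eef_pos': array([ 0.19763346, -0.59270913,  0.23078348]), 'tcp_rot': array([-3.14058965e+00, -1.06484936e-04,  3.21780589e-01]), 'ft_force': array([ 0.64367912, -0.04921476, -0.25056674]), 'moment': array([ 0.01454287, -0.00424421, -0.02145097]), 'grip_width': 0.08549771033561133}
```

View pics/top0.png

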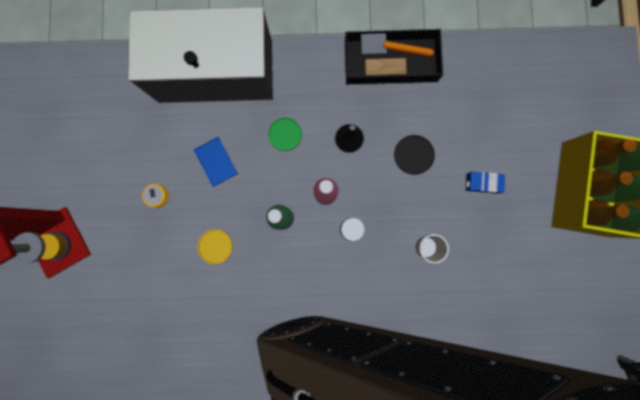

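View pics/side0.png

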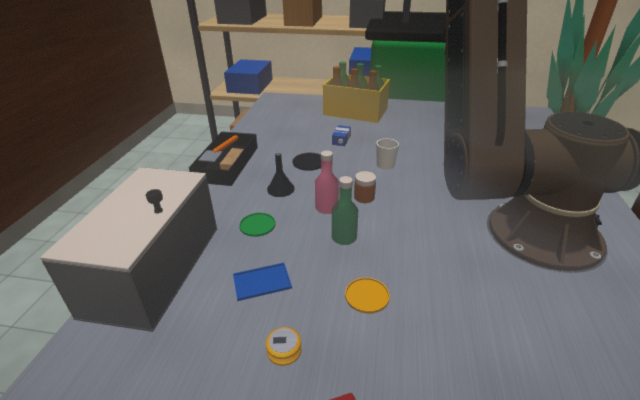

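The top view shows two bottle shapes: the dark green one at (280,216) and the pink one at (326,190). The green one is meant and the pink one is a decoy. The other things, by top-view pixel:

| Thing | Pixel |
|---|---|
| can | (154,195) |
| gold dish | (215,247) |
| green dish | (285,134) |
| funnel | (349,137) |
| black dish | (414,154) |
| carton | (485,182) |
| blue tray | (216,161) |
| jar | (352,229) |
| cup | (434,248) |

The side view agrees.

```bash
python3 - <<'E'
from h import *
c=load('top0');im=c['color'];hsv=cv2.cvtColor(im,cv2.COLOR_BGR2HSV)
def m(lo,hi,box,nm,z,src=hsv,big=True,cc=c):
    k=cv2.inRange(src,np.array(lo),np.array(hi)); x0,y0,x1,y1=box
    q=np.zeros_like(k);q[y0:y1,x0:x1]=k[y0:y1,x0:x1]
    cs,_=cv2.findContours(q,cv2.RETR_EXTERNAL,cv2.CHAIN_APPROX_NONE)
    p=max(cs,key=cv2.contourArea)
    P=np.array([ray(cc,*a[0],z)[:2]*1000 for a in p],np.float32)
    (ce,r)=cv2.minEnclosingCircle(P); print(nm,'px',p.mean((0,1)).round(1),'rect',[np.round(t,1) for t in cv2.minAreaRect(P)],'circ',np.round(ce,1),round(r,1))
m((15,120,80),(35,255,255),(190,220,240,275),'golddish',.007)
m((50,120,60),(85,255,255),(260,110,310,160),'greendish',.007)
m((0,0,0),(180,255,70),(388,128,442,180),'blackdish',.007)
m((100,120,60),(130,255,255),(185,130,245,190),'bluetray',.007)
m((0,0,0),(180,255,60),(330,118,370,158),'funnel base',.0)
m((10,100,80),(35,255,255),(135,175,175,215),'can',.025)
m((100,40,140),(130,255,255),(460,165,510,200),'carton blue',.036)
m((0,0,165),(180,60,255),(262,203,290,230),'bottle cap',.16)
m((0,0,165),(180,60,255),(310,175,335,198),'pink cap',.16)
m((0,0,150),(180,60,255),(335,212,370,245),'jar lid',.068)
m((0,0,150),(180,60,255),(410,228,455,268),'cup',.075)
def up(im,x0,y0,x1,y1,f):return cv2.resize(im[y0:y1,x0:x1],None,fx=f,fy=f,interpolation=cv2.INTER_CUBIC)
a=up(im,255,110,375,250,4); s=load('side0')['color']
b=up(s,255,140,395,280,4)
cv2.imwrite('pics/crop1.png',cv2.resize(np.hstack([cv2.resize(a,(480,560)),b])[:, :],(800,430)))
a=up(im,455,160,515,205,6);b=up(im,130,175,180,220,6)
b2=up(im,325,115,375,160,6)
hh=270;cv2.imwrite('pics/crop2.png',cv2.resize(np.hstack([a,b,b2]),(800,225)))
E
```

```text
golddish px [214.4 246.3] rect [array([399.3, 260.6]), array([83.4, 82.1]), np.float64(88.7)] circ [399.7 260.3] 43.0
greendish px [284.5 133.9] rect [array([681.7,  80.3]), array([82.9, 82.2]), np.float64(44.1)] circ [682.2  80.2] 42.4
blackdish px [414.  154.4] rect [array([ 621.2, -247.7]), array([99.5, 98.1]), np.float64(88.5)] circ [ 620.8 -248.5] 50.7
bluetray px [214.9 161.3] rect [array([615.6, 259.2]), array([110. ,  71.9]), np.float64(27.0)] circ [616.  259.3] 62.8
funnel base px [349.  137.8] rect [array([668.5, -84. ]), array([69.7, 68.2]), np.float64(88.5)] circ [668.8 -85.1] 36.0
can px [154.8 195.6] rect [array([529.6, 404.1]), array([65.5, 57.5]), np.float64(88.6)] circ [529.8 404.1] 33.4
carton blue px [480.3 180.5] rect [array([ 545.7, -400.5]), array([43.8, 46.1]), np.float64(82.7)] circ [ 546.2 -401. ] 30.1
bottle cap px [274.4 215.5] rect [array([467.6,  90.2]), array([23.5, 23.4]), np.float64(88.6)] circ [467.6  90.2] 12.9
pink cap px [325.8 186.3] rect [array([526.9, -19.8]), array([23.5, 23.6]), np.float64(88.6)] circ [527.6 -20.4] 13.1
jar lid px [352.9 229. ] rect [array([435.9, -82.9]), array([51.7, 53.9]), np.float64(88.3)] circ [435.4 -83.2] 27.6
cup px [434.2 248.3] rect [array([ 385.8, -269.1]), array([66. , 66.1]), np.float64(42.9)] circ [ 385.  -269.3] 34.4
```

View pics/crop1.png

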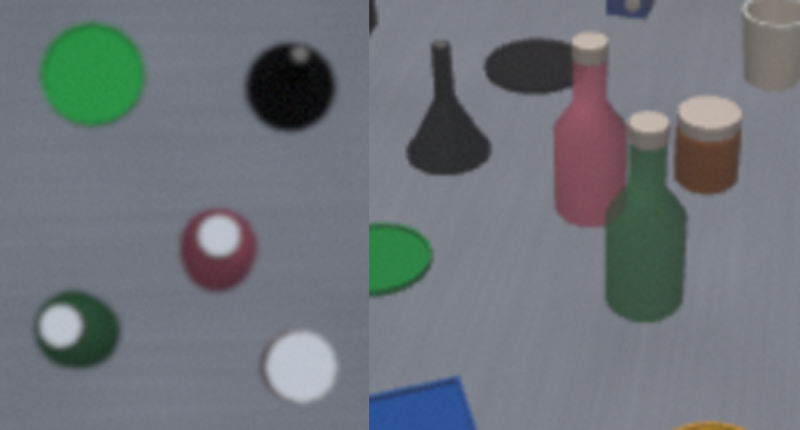

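View pics/crop2.png

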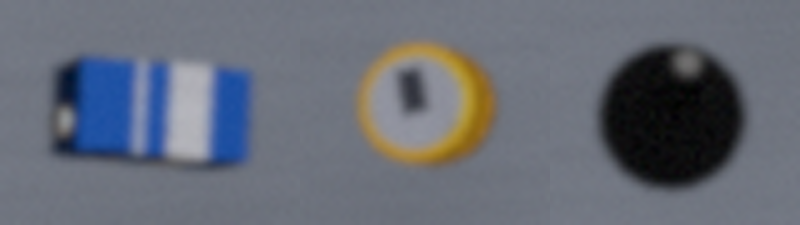

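The crops confirm the green bottle is the one in front, with its cap at top-view pixel (274,215). The pink one sits behind it, with its cap at (326,186). The funnel stands mouth down with its tip near (352,128). The carton's cap end is at its left.

```bash
cat >> h.py <<'E'
def blob(c,box,lo,hi):
    hsv=cv2.cvtColor(c['color'],cv2.COLOR_BGR2HSV);k=cv2.inRange(hsv,np.array(lo),np.array(hi));x0,y0,x1,y1=box
    q=np.zeros_like(k);q[y0:y1,x0:x1]=k[y0:y1,x0:x1];return q
def big(q): return max(cv2.findContours(q,cv2.RETR_EXTERNAL,cv2.CHAIN_APPROX_NONE)[0],key=cv2.contourArea)[:,0]
def world(c,p,z): return np.array([ray(c,*a,z)[:2]*1000 for a in p],np.float32)
E
python3 - <<'E'
from h import *
t=load('top0');s=load('side0')
q=blob(t,(466,166,512,200),(0,0,135),(180,255,255)); p=big(q)
print('carton',p.min(0),p.max(0),cv2.minAreaRect(world(t,p,.036)))
q=blob(t,(340,120,362,136),(0,0,75),(180,255,255)); 
n,l,st,ce=cv2.connectedComponentsWithStats(q)
for i in range(1,n):print('tip',st[i],ce[i],ray(t,*ce[i],.11).round(4))
p=big(blob(s,(335,178,356,190),(0,0,140),(180,70,255)));print('side bottle cap',p.mean(0),[ray(s,*p.mean(0),z).round(4) for z in(.155,.16)],proj(s,(.4676,.0902,.16)))
p=big(blob(s,(262,325,305,365),(10,120,80),(35,255,255)));print('side can',cv2.boundingRect(p),proj(s,(.5305,.408,.015)))
p=big(blob(s,(265,150,297,196),(0,0,0),(180,255,62)));print('side funnel',cv2.boundingRect(p),proj(s,(.669,-.085,.11)),proj(s,(.669,-.085,.0)))
E
```

```text
carton [471 171] [505 191] ((544.1996459960938, -419.9186096191406), (83.15677642822266, 49.7432746887207), 86.66645050048828)
tip [340 120  22  11 154] [351.48051948 123.33116883] [ 0.6767 -0.0837  0.11  ]
side bottle cap [345.24137931 179.79310345] [array([0.4681, 0.0863, 0.155 ]), array([0.4672, 0.0943, 0.16  ])] [345.292185   178.77878607]
side can (266, 327, 35, 38) [283.34270607 344.75339463]
side funnel (268, 156, 26, 40) [277.20304866 153.97080227] [280.02119558 188.8831762 ]
```

```bash
python3 -m crank '[{"tx":0.03,"ty":0.04,"gripper":-1},{"tx":0.06,"ty":0.08},{"tx":0.09,"ty":0.12},{"tx":0.12,"ty":0.16},{"tx":0.15,"ty":0.20},{"tx":0.18,"ty":0.24},{"tx":0.21,"ty":0.28},{"tx":0.24,"ty":0.32}]' 30
python3 -m crank '[{"tx":0.02,"ty":0.045},{"tx":0.04,"ty":0.09},{"tx":0.06,"ty":0.135},{"tx":0.08,"ty":0.18},{"tx":0.10,"ty":0.225},{"tx":0.12,"ty":0.27},{"tx":0.14,"ty":0.315},{"tx":0.14,"ty":0.315}]'
```

```text
invalid input
invalid input
```

```bash
python3 -m crank '[{"tx":0.03,"ty":0.04,"tz":0,"rx":0,"ry":0,"rz":0,"gripper":-1},{"tx":0.06,"ty":0.08,"tz":0,"rx":0,"ry":0,"rz":0,"gripper":-1},{"tx":0.09,"ty":0.12,"tz":0,"rx":0,"ry":0,"rz":0,"gripper":-1},{"tx":0.12,"ty":0.16,"tz":0,"rx":0,"ry":0,"rz":0,"gripper":-1},{"tx":0.15,"ty":0.20,"tz":0,"rx":0,"ry":0,"rz":0,"gripper":-1},{"tx":0.18,"ty":0.24,"tz":0,"rx":0,"ry":0,"rz":0,"gripper":-1},{"tx":0.21,"ty":0.28,"tz":0,"rx":0,"ry":0,"rz":0,"gripper":-1},{"tx":0.24,"ty":0.32,"tz":0,"rx":0,"ry":0,"rz":0,"gripper":-1}]' 30; python3 -c "
from rig import monitor;print(monitor.observe()['clock'])"
```

```text
clock: 0.9
eef_pos: [0.4385, -0.2711, 0.2313]
tcp_rot: [-3.142, 0.0, 0.322]
ft_force: [0.5, 0.3, -0.2]
grip_width: 0.085
0.9
```

```bash
python3 -m crank '[{"tx":0.02,"ty":0.045,"tz":0,"rx":0,"ry":0,"rz":0,"gripper":-1},{"tx":0.04,"ty":0.09,"tz":0,"rx":0,"ry":0,"rz":0,"gripper":-1},{"tx":0.06,"ty":0.135,"tz":0,"rx":0,"ry":0,"rz":0,"gripper":-1},{"tx":0.08,"ty":0.18,"tz":0,"rx":0,"ry":0,"rz":0,"gripper":-1},{"tx":0.10,"ty":0.225,"tz":0,"rx":0,"ry":0,"rz":0,"gripper":-1},{"tx":0.12,"ty":0.27,"tz":0,"rx":0,"ry":0,"rz":0,"gripper":-1},{"tx":0.14,"ty":0.315,"tz":0,"rx":0,"ry":0,"rz":0,"gripper":-1},{"tx":0.14,"ty":0.36,"tz":0,"rx":0,"ry":0,"rz":0,"gripper":-1}]'
python3 -m crank '[{"tx":0,"ty":0.04,"tz":0,"rx":0,"ry":0,"rz":0,"gripper":-1},{"tx":-0.01,"ty":0.08,"tz":0,"rx":0,"ry":0,"rz":0,"gripper":-1},{"tx":-0.02,"ty":0.12,"tz":0,"rx":0,"ry":0,"rz":0,"gripper":-1},{"tx":-0.03,"ty":0.16,"tz":0,"rx":0,"ry":0,"rz":0,"gripper":-1},{"tx":-0.04,"ty":0.20,"tz":0,"rx":0,"ry":0,"rz":0,"gripper":-1},{"tx":-0.045,"ty":0.24,"tz":0,"rx":0,"ry":0,"rz":0,"gripper":-1},{"tx":-0.048,"ty":0.28,"tz":0,"rx":0,"ry":0,"rz":0,"gripper":-1},{"tx":-0.048,"ty":0.318,"tz":0,"rx":0,"ry":0,"rz":0,"gripper":-1}]'
```

```text
clock: 1.7
eef_pos: [0.5791, 0.0892, 0.2308]
tcp_rot: [3.141, -0.0, 0.322]
ft_force: [-0.1, 0.2, -0.0]
grip_width: 0.0854
clock: 2.5
eef_pos: [0.5289, 0.4069, 0.2312]
tcp_rot: [3.141, 0.0, 0.322]
ft_force: [1.9, 0.5, -0.4]
grip_width: 0.0855
```

```bash
python3 -m crank '[{"tx":0.001,"ty":0.001,"tz":-0.04,"rx":0,"ry":0,"rz":0,"gripper":-1},{"tx":0.001,"ty":0.001,"tz":-0.08,"rx":0,"ry":0,"rz":0,"gripper":-1},{"tx":0.001,"ty":0.001,"tz":-0.12,"rx":0,"ry":0,"rz":0,"gripper":-1},{"tx":0.001,"ty":0.001,"tz":-0.15,"rx":0,"ry":0,"rz":0,"gripper":-1},{"tx":0.001,"ty":0.001,"tz":-0.17,"rx":0,"ry":0,"rz":0,"gripper":-1},{"tx":0.001,"ty":0.001,"tz":-0.18,"rx":0,"ry":0,"rz":0,"gripper":-1},{"tx":0.001,"ty":0.001,"tz":-0.18,"rx":0,"ry":0,"rz":0,"gripper":-1}]'
python3 - <<'E'
from h import *
a=snap('top','t1')['color'];b=snap('side','s1')['color']
cv2.imwrite('pics/c3.png',np.hstack([cv2.resize(a[140:260,90:230],None,fx=2.8,fy=2.8),cv2.resize(b[280:400,210:350],None,fx=2.8,fy=2.8)]))
E
```

```text
clock: 3.2
eef_pos: [0.5303, 0.4058, 0.0501]
tcp_rot: [3.141, 0.002, 0.322]
ft_force: [0.1, 0.3, 0.3]
grip_width: 0.0851
```

View pics/c3.png

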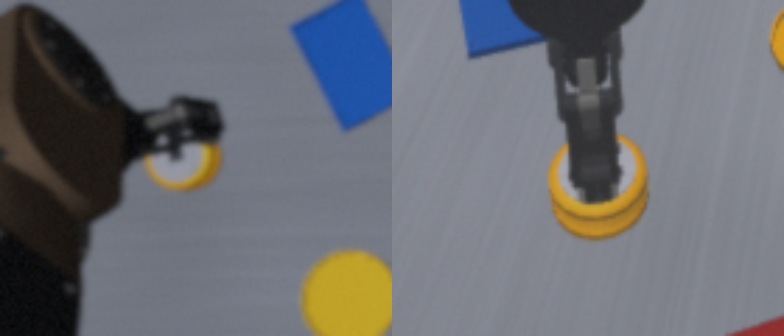

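The fingers straddle the can. In the side crop the near finger is at column 592 and the can at 598, so the alignment is good. I go down and grip.

```bash
python3 -m crank '[{"tx":0,"ty":0.002,"tz":-0.02,"rx":0,"ry":0,"rz":0,"gripper":-1},{"tx":0,"ty":0.002,"tz":-0.035,"rx":0,"ry":0,"rz":0,"gripper":-1},{"tx":0,"ty":0.002,"tz":-0.044,"rx":0,"ry":0,"rz":0,"gripper":-1},{"tx":0,"ty":0.002,"tz":-0.044,"rx":0,"ry":0,"rz":0,"gripper":-1},{"tx":0,"ty":0.002,"tz":-0.044,"rx":0,"ry":0,"rz":0,"gripper":1},{"tx":0,"ty":0.002,"tz":-0.044,"rx":0,"ry":0,"rz":0,"gripper":1},{"tx":0,"ty":0.002,"tz":-0.044,"rx":0,"ry":0,"rz":0,"gripper":1},{"tx":0,"ty":0.002,"tz":-0.044,"rx":0,"ry":0,"rz":0,"gripper":1}]' 30
python3 -m crank '[{"tx":0,"ty":0,"tz":0,"rx":0,"ry":0,"rz":0,"gripper":1},{"tx":0,"ty":0,"tz":0,"rx":0,"ry":0,"rz":0,"gripper":1},{"tx":0,"ty":0,"tz":0,"rx":0,"ry":0,"rz":0,"gripper":1},{"tx":0,"ty":0,"tz":0.02,"rx":0,"ry":0,"rz":0,"gripper":1},{"tx":0,"ty":0,"tz":0.05,"rx":0,"ry":0,"rz":0,"gripper":1},{"tx":0,"ty":0,"tz":0.08,"rx":0,"ry":0,"rz":0,"gripper":1},{"tx":0,"ty":0,"tz":0.08,"rx":0,"ry":0,"rz":0,"gripper":1}]'
python3 -c "
from h import *
a=snap('side','s2')['color'];cv2.imwrite('pics/c4.png',cv2.resize(a[220:400,180:400],None,fx=2.5,fy=2.5))"
```

```text
clock: 4.1
eef_pos: [0.5311, 0.4083, 0.0083]
tcp_rot: [-3.141, -0.001, 0.322]
ft_force: [-0.3, -1.0, 6.4]
grip_width: 0.0589
clock: 4.8
eef_pos: [0.5322, 0.4091, 0.0916]
tcp_rot: [-3.14, -0.006, 0.322]
ft_force: [0.4, 0.4, 0.7]
grip_width: 0.0589
```

View pics/c4.png

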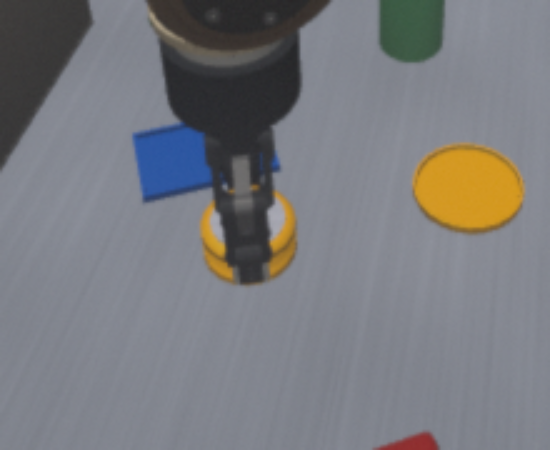

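The can is held level. The fingertips look close to its underside, so I check the settled pose and tip height against the rim before placing.

```bash
python3 -m crank '[{"tx":-0.02,"ty":-0.025,"tz":0,"rx":0,"ry":0,"rz":0,"gripper":1},{"tx":-0.05,"ty":-0.055,"tz":0,"rx":0,"ry":0,"rz":0,"gripper":1},{"tx":-0.08,"ty":-0.09,"tz":0,"rx":0,"ry":0,"rz":0,"gripper":1},{"tx":-0.11,"ty":-0.12,"tz":0,"rx":0,"ry":0,"rz":0,"gripper":1},{"tx":-0.13,"ty":-0.147,"tz":0,"rx":0,"ry":0,"rz":0,"gripper":1},{"tx":-0.13,"ty":-0.147,"tz":0,"rx":0,"ry":0,"rz":0,"gripper":1},{"tx":-0.13,"ty":-0.147,"tz":0,"rx":0,"ry":0,"rz":0,"gripper":1},{"tx":-0.13,"ty":-0.147,"tz":0,"rx":0,"ry":0,"rz":0,"gripper":1}]'
python3 - <<'E'
from h import *
c=snap('side','s3');o=monitor.observe();p=o['eef_pos'];print(p,o['ft_force'])
a=c['color'].copy();y=np.array([np.sin(.322),-np.cos(.322),0])
for z in (-.01,0,.01): 
    u=proj(c,p-y*.035+[0,0,z]);print(z,u);cv2.circle(a,tuple(int(round(k*8)) for k in u),4,(0,0,255),-1,shift=3)
u=u.astype(int);x0=u[0]-60;y0=u[1]-60;b=a[y0:y0+110,x0:x0+130]
cv2.imwrite('pics/c5.png',cv2.resize(b,None,fx=5,fy=5,interpolation=cv2.INTER_CUBIC))
E
```

```text
clock: 5.65
eef_pos: [0.4014, 0.2616, 0.087]
tcp_rot: [3.142, -0.0, 0.322]
ft_force: [-0.3, 0.4, -0.6]
grip_width: 0.0586
[0.40136064 0.26167187 0.08699411] [ 0.23925495  0.39751543 -0.00399077]
-0.01 [372.64133159 280.71560325]
0 [373.00378655 276.76313666]
0.01 [373.37208619 272.74693557]
```

View pics/c5.png

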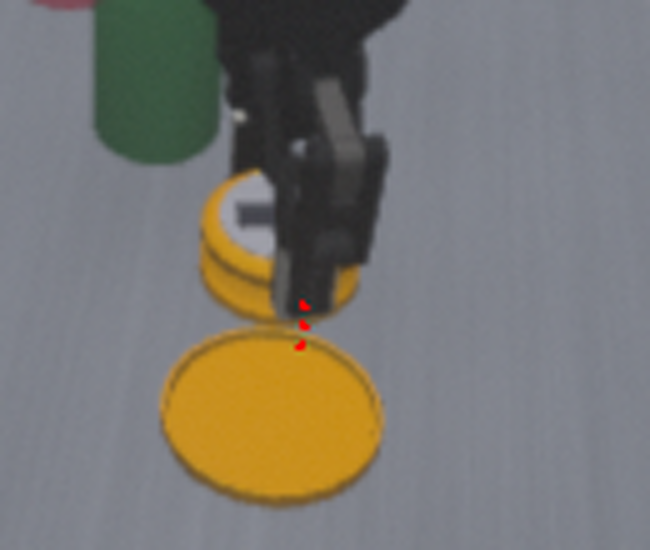

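The marks put the fingertips about 5 mm above the TCP, so about 11 mm above the can's underside. They will clear the rim, so I place the can.

```bash
python3 -m crank '[{"tx":-0.002,"ty":-0.001,"tz":-0.03,"rx":0,"ry":0,"rz":0,"gripper":1},{"tx":-0.002,"ty":-0.001,"tz":-0.055,"rx":0,"ry":0,"rz":0,"gripper":1},{"tx":-0.002,"ty":-0.001,"tz":-0.07,"rx":0,"ry":0,"rz":0,"gripper":1},{"tx":-0.002,"ty":-0.001,"tz":-0.076,"rx":0,"ry":0,"rz":0,"gripper":1},{"tx":-0.002,"ty":-0.001,"tz":-0.076,"rx":0,"ry":0,"rz":0,"gripper":1},{"tx":-0.002,"ty":-0.001,"tz":-0.076,"rx":0,"ry":0,"rz":0,"gripper":1},{"tx":-0.002,"ty":-0.001,"tz":-0.076,"rx":0,"ry":0,"rz":0,"gripper":1}]'
python3 -m crank '[{"tx":0,"ty":0,"tz":0,"rx":0,"ry":0,"rz":0,"gripper":-1},{"tx":0,"ty":0,"tz":0,"rx":0,"ry":0,"rz":0,"gripper":-1},{"tx":0,"ty":0,"tz":0,"rx":0,"ry":0,"rz":0,"gripper":-1},{"tx":0,"ty":0,"tz":0,"rx":0,"ry":0,"rz":0,"gripper":-1},{"tx":0,"ty":0,"tz":0,"rx":0,"ry":0,"rz":0,"gripper":-1},{"tx":0,"ty":0,"tz":0.02,"rx":0,"ry":0,"rz":0,"gripper":-1},{"tx":0,"ty":0,"tz":0.06,"rx":0,"ry":0,"rz":0,"gripper":-1},{"tx":0,"ty":0,"tz":0.10,"rx":0,"ry":0,"rz":0,"gripper":-1}]'
python3 -m crank '[{"tx":0,"ty":0,"tz":0.04,"rx":0,"ry":0,"rz":0,"gripper":-1},{"tx":0,"ty":0,"tz":0.08,"rx":0,"ry":0,"rz":0,"gripper":-1},{"tx":0,"ty":0,"tz":0.12,"rx":0,"ry":0,"rz":0,"gripper":-1},{"tx":0,"ty":0,"tz":0.12,"rx":0,"ry":0,"rz":0,"gripper":-1},{"tx":0,"ty":0,"tz":0.12,"rx":0,"ry":0,"rz":0,"gripper":-1}]'
python3 - <<'E'
from h import *
c=snap('side','s4');print(monitor.observe()['eef_pos'])
cv2.imwrite('pics/c6.png',c['color'])
E
```

```text
clock: 6.4
eef_pos: [0.399, 0.2604, 0.0117]
tcp_rot: [-3.142, -0.001, 0.322]
ft_force: [-0.4, 0.2, -0.2]
grip_width: 0.0586
clock: 7.2
eef_pos: [0.3982, 0.2598, 0.1121]
tcp_rot: [3.141, 0.002, 0.322]
ft_force: [1.0, 0.7, 0.6]
grip_width: 0.0853
clock: 7.7
eef_pos: [0.3986, 0.26, 0.2317]
tcp_rot: [-3.141, -0.002, 0.322]
ft_force: [-0.5, 0.4, -1.1]
grip_width: 0.085
[0.39827883 0.25986433 0.23072582]
```

View pics/c6.png

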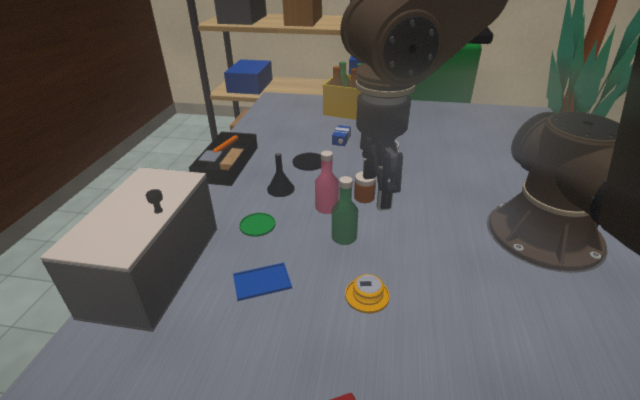

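The can sits inside the gold dish, at side pixel (368,290) with the dish at (367,295). Next is the bottle.

```bash
python3 -m crank '[{"tx":0.015,"ty":-0.04,"tz":0,"rx":0,"ry":0,"rz":0,"gripper":-1},{"tx":0.03,"ty":-0.08,"tz":0,"rx":0,"ry":0,"rz":0,"gripper":-1},{"tx":0.045,"ty":-0.12,"tz":0,"rx":0,"ry":0,"rz":0,"gripper":-1},{"tx":0.06,"ty":-0.15,"tz":0,"rx":0,"ry":0,"rz":0,"gripper":-1},{"tx":0.069,"ty":-0.17,"tz":0,"rx":0,"ry":0,"rz":0,"gripper":-1},{"tx":0.069,"ty":-0.17,"tz":0,"rx":0,"ry":0,"rz":0,"gripper":-1},{"tx":0.069,"ty":-0.17,"tz":-0.02,"rx":0,"ry":0,"rz":0,"gripper":-1},{"tx":0.069,"ty":-0.17,"tz":-0.04,"rx":0,"ry":0,"rz":0,"gripper":-1}]'
python3 -m crank '[{"tx":0,"ty":0,"tz":-0.02,"rx":0,"ry":0,"rz":0,"gripper":-1},{"tx":0,"ty":0,"tz":-0.04,"rx":0,"ry":0,"rz":0,"gripper":-1},{"tx":0,"ty":0,"tz":-0.06,"rx":0,"ry":0,"rz":0,"gripper":-1},{"tx":0,"ty":0,"tz":-0.074,"rx":0,"ry":0,"rz":0,"gripper":-1},{"tx":0,"ty":0,"tz":-0.08,"rx":0,"ry":0,"rz":0,"gripper":-1},{"tx":0,"ty":0,"tz":-0.08,"rx":0,"ry":0,"rz":0,"gripper":-1},{"tx":0,"ty":0,"tz":-0.08,"rx":0,"ry":0,"rz":0,"gripper":-1}]'
python3 - <<'E'
from h import *
c=snap('side','s5');b=snap('top','t5')['color'];print(monitor.observe()['eef_pos'])
a=c['color'][120:260,280:420]
cv2.imwrite('pics/c7.png',np.hstack([cv2.resize(a,None,fx=2.8,fy=2.8),cv2.resize(b[160:270,210:350],(392,392))]))
E
```

```text
clock: 8.55
eef_pos: [0.467, 0.0905, 0.1899]
tcp_rot: [-3.141, 0.001, 0.321]
ft_force: [0.5, -0.4, 0.1]
grip_width: 0.0856
clock: 9.25
eef_pos: [0.4676, 0.0904, 0.1114]
tcp_rot: [3.142, 0.0, 0.322]
ft_force: [-0.9, 0.6, 0.0]
grip_width: 0.0857
[0.46787756 0.09024215 0.11185625]
```

View pics/c7.png

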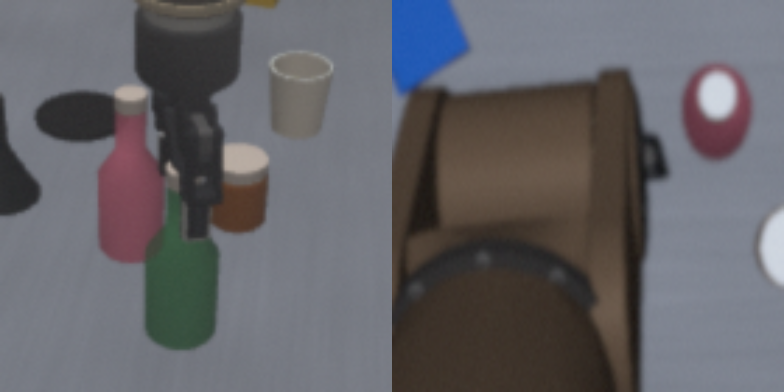

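The fingers straddle the neck and the pink bottle is clear, so I close and lift.

```bash
python3 -m crank '[{"tx":0,"ty":0,"tz":0,"rx":0,"ry":0,"rz":0,"gripper":1},{"tx":0,"ty":0,"tz":0,"rx":0,"ry":0,"rz":0,"gripper":1},{"tx":0,"ty":0,"tz":0,"rx":0,"ry":0,"rz":0,"gripper":1},{"tx":0,"ty":0,"tz":0,"rx":0,"ry":0,"rz":0,"gripper":1},{"tx":0,"ty":0,"tz":0,"rx":0,"ry":0,"rz":0,"gripper":1},{"tx":0,"ty":0,"tz":0,"rx":0,"ry":0,"rz":0,"gripper":1},{"tx":0,"ty":0,"tz":0,"rx":0,"ry":0,"rz":0,"gripper":1},{"tx":0,"ty":0,"tz":0,"rx":0,"ry":0,"rz":0,"gripper":1}]' 50
python3 -m crank '[{"tx":0,"ty":0,"tz":0,"rx":0,"ry":0,"rz":0,"gripper":1},{"tx":0,"ty":0,"tz":0.005,"rx":0,"ry":0,"rz":0,"gripper":1},{"tx":0,"ty":0,"tz":0.015,"rx":0,"ry":0,"rz":0,"gripper":1},{"tx":0,"ty":0,"tz":0.025,"rx":0,"ry":0,"rz":0,"gripper":1},{"tx":0,"ty":0,"tz":0.035,"rx":0,"ry":0,"rz":0,"gripper":1},{"tx":0,"ty":0,"tz":0.04,"rx":0,"ry":0,"rz":0,"gripper":1},{"tx":0,"ty":0,"tz":0.04,"rx":0,"ry":0,"rz":0,"gripper":1},{"tx":0,"ty":0,"tz":0.04,"rx":0,"ry":0,"rz":0,"gripper":1}]'
```

```text
clock: 10.15
eef_pos: [0.4678, 0.0902, 0.1115]
tcp_rot: [3.142, -0.0, 0.322]
ft_force: [-1.0, 1.4, 5.1]
grip_width: 0.0266
clock: 10.95
eef_pos: [0.4676, 0.09, 0.1514]
tcp_rot: [3.141, -0.0, 0.322]
ft_force: [-0.4, -0.3, -1.2]
grip_width: 0.0262
```

```bash
python3 -m crank '[{"tx":0.007,"ty":0,"tz":0,"rx":0,"ry":0,"rz":0,"gripper":1},{"tx":0.02,"ty":0,"tz":0,"rx":0,"ry":0,"rz":0,"gripper":1},{"tx":0.035,"ty":0,"tz":0,"rx":0,"ry":0,"rz":0,"gripper":1},{"tx":0.05,"ty":0,"tz":0,"rx":0,"ry":0,"rz":0,"gripper":1},{"tx":0.065,"ty":0,"tz":0,"rx":0,"ry":0,"rz":0,"gripper":1},{"tx":0.08,"ty":0,"tz":0,"rx":0,"ry":0,"rz":0,"gripper":1},{"tx":0.095,"ty":0,"tz":0,"rx":0,"ry":0,"rz":0,"gripper":1},{"tx":0.11,"ty":0,"tz":0,"rx":0,"ry":0,"rz":0,"gripper":1}]'
python3 -m crank '[{"tx":0.015,"ty":-0.002,"tz":0,"rx":0,"ry":0,"rz":0,"gripper":1},{"tx":0.03,"ty":-0.004,"tz":0,"rx":0,"ry":0,"rz":0,"gripper":1},{"tx":0.045,"ty":-0.006,"tz":0,"rx":0,"ry":0,"rz":0,"gripper":1},{"tx":0.06,"ty":-0.008,"tz":0,"rx":0,"ry":0,"rz":0,"gripper":1},{"tx":0.075,"ty":-0.01,"tz":0,"rx":0,"ry":0,"rz":0,"gripper":1},{"tx":0.09,"ty":-0.01,"tz":0,"rx":0,"ry":0,"rz":0,"gripper":1},{"tx":0.1,"ty":-0.01,"tz":0,"rx":0,"ry":0,"rz":0,"gripper":1},{"tx":0.104,"ty":-0.01,"tz":0,"rx":0,"ry":0,"rz":0,"gripper":1}]'
python3 -m crank '[{"tx":0,"ty":0,"tz":0,"rx":0,"ry":0,"rz":0,"gripper":1},{"tx":0,"ty":0,"tz":0,"rx":0,"ry":0,"rz":0,"gripper":1},{"tx":0,"ty":0,"tz":0,"rx":0,"ry":0,"rz":0,"gripper":1},{"tx":0,"ty":0,"tz":0,"rx":0,"ry":0,"rz":0,"gripper":1}]'
python3 - <<'E'
from h import *
c=snap('side','s6');print(monitor.observe()['eef_pos'])
a=c['color'][90:250,190:340]
cv2.imwrite('pics/c8.png',cv2.resize(a,None,fx=3.6,fy=3.6))
E
```

```text
clock: 11.75
eef_pos: [0.5792, 0.09, 0.1508]
tcp_rot: [3.142, 0.0, 0.322]
ft_force: [0.5, 0.2, -2.2]
grip_width: 0.0266
clock: 12.55
eef_pos: [0.6827, 0.08, 0.1506]
tcp_rot: [3.142, 0.0, 0.322]
ft_force: [-0.2, -0.5, -0.7]
grip_width: 0.0264
clock: 12.95
eef_pos: [0.6814, 0.0801, 0.1516]
tcp_rot: [3.141, -0.0, 0.322]
ft_force: [0.8, 0.9, -1.4]
grip_width: 0.0262
[0.68150761 0.08011493 0.15156966]
```

View pics/c8.png

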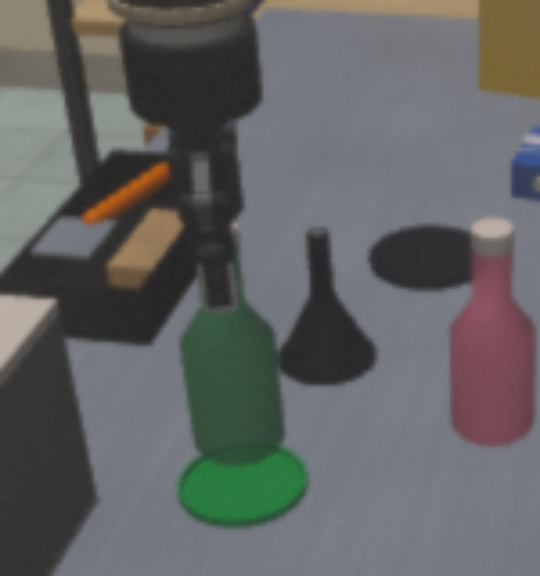

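The bottle hangs upright and over the dish: its base is at crop column 240 and the dish at 243. I lower and release it.

```bash
python3 -m crank '[{"tx":0,"ty":0,"tz":-0.01,"rx":0,"ry":0,"rz":0,"gripper":1},{"tx":0,"ty":0,"tz":-0.02,"rx":0,"ry":0,"rz":0,"gripper":1},{"tx":0,"ty":0,"tz":-0.028,"rx":0,"ry":0,"rz":0,"gripper":1},{"tx":0,"ty":0,"tz":-0.033,"rx":0,"ry":0,"rz":0,"gripper":1},{"tx":0,"ty":0,"tz":-0.036,"rx":0,"ry":0,"rz":0,"gripper":1},{"tx":0,"ty":0,"tz":-0.037,"rx":0,"ry":0,"rz":0,"gripper":1},{"tx":0,"ty":0,"tz":-0.037,"rx":0,"ry":0,"rz":0,"gripper":1},{"tx":0,"ty":0,"tz":-0.037,"rx":0,"ry":0,"rz":0,"gripper":1}]'
python3 -m crank '[{"tx":0,"ty":0,"tz":0,"rx":0,"ry":0,"rz":0,"gripper":1},{"tx":0,"ty":0,"tz":0,"rx":0,"ry":0,"rz":0,"gripper":1}]'
```

```text
clock: 13.8
eef_pos: [0.6819, 0.0802, 0.1146]
tcp_rot: [3.141, -0.001, 0.322]
ft_force: [-0.0, 1.0, 1.1]
grip_width: 0.0265
clock: 14.0
eef_pos: [0.6819, 0.0801, 0.1146]
tcp_rot: [3.141, -0.001, 0.322]
ft_force: [-0.1, 0.3, 1.8]
grip_width: 0.0261
```

```bash
python3 -m crank '[{"tx":0,"ty":0,"tz":0,"rx":0,"ry":0,"rz":0,"gripper":-1},{"tx":0,"ty":0,"tz":0,"rx":0,"ry":0,"rz":0,"gripper":-1},{"tx":0,"ty":0,"tz":0,"rx":0,"ry":0,"rz":0,"gripper":-1},{"tx":0,"ty":0,"tz":0,"rx":0,"ry":0,"rz":0,"gripper":-1},{"tx":0,"ty":0,"tz":0,"rx":0,"ry":0,"rz":0,"gripper":-1},{"tx":0,"ty":0,"tz":0,"rx":0,"ry":0,"rz":0,"gripper":-1},{"tx":0,"ty":0,"tz":0.02,"rx":0,"ry":0,"rz":0,"gripper":-1},{"tx":0,"ty":0,"tz":0.05,"rx":0,"ry":0,"rz":0,"gripper":-1}]'
python3 -m crank '[{"tx":0,"ty":0,"tz":0.03,"rx":0,"ry":0,"rz":0,"gripper":-1},{"tx":0,"ty":0,"tz":0.065,"rx":0,"ry":0,"rz":0,"gripper":-1},{"tx":-0.004,"ty":-0.04,"tz":0.065,"rx":0,"ry":0,"rz":0,"gripper":-1},{"tx":-0.008,"ty":-0.08,"tz":0.065,"rx":0,"ry":0,"rz":0,"gripper":-1},{"tx":-0.012,"ty":-0.12,"tz":0.065,"rx":0,"ry":0,"rz":0,"gripper":-1},{"tx":-0.012,"ty":-0.15,"tz":0.065,"rx":0,"ry":0,"rz":0,"gripper":-1},{"tx":-0.012,"ty":-0.165,"tz":0.065,"rx":0,"ry":0,"rz":0,"gripper":-1},{"tx":-0.012,"ty":-0.165,"tz":0.065,"rx":0,"ry":0,"rz":0,"gripper":-1}]'
python3 - <<'E'
from h import *
c=snap('side','s7');print(monitor.observe()['eef_pos'])
p=big(blob(c,(265,156,297,196),(0,0,0),(180,255,62)));print('side funnel',cv2.boundingRect(p))
for X in ((.669,-.085,.11),(.669,-.047,0),(.669+.038,-.085,0),(.669-.038,-.085,0)):print(proj(c,X))
a=c['color'][90:250,190:340]
cv2.imwrite('pics/c9.png',cv2.resize(a,None,fx=3.6,fy=3.6))
E
```

```text
clock: 14.8
eef_pos: [0.6809, 0.08, 0.1632]
tcp_rot: [-3.141, 0.003, 0.322]
ft_force: [0.2, 0.0, 0.4]
grip_width: 0.0853
clock: 15.6
eef_pos: [0.6696, -0.0865, 0.2292]
tcp_rot: [3.141, 0.0, 0.32]
ft_force: [-0.5, 0.5, -1.0]
grip_width: 0.0852
[ 0.66969312 -0.08504738  0.22919389]
side funnel (268, 156, 26, 40)
[277.20304866 153.97080227]
[276.39937037 196.44080847]
[266.89924957 187.69078563]
[293.27312762 190.08737859]
```

View pics/c9.png

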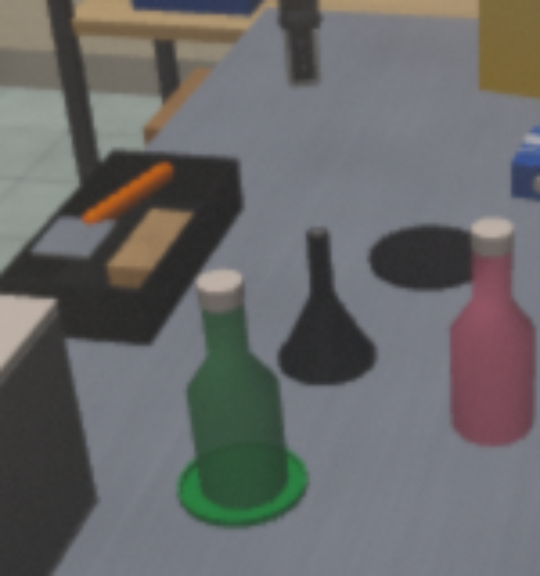

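The bottle stands upright inside the green dish. The funnel's measured and predicted pixels agree to about 1 px, so I go down onto the spout.

```bash
python3 -m crank '[{"tx":-0.001,"ty":0,"tz":-0.03,"rx":0,"ry":0,"rz":0,"gripper":-1},{"tx":-0.001,"ty":0,"tz":-0.06,"rx":0,"ry":0,"rz":0,"gripper":-1},{"tx":-0.001,"ty":0,"tz":-0.09,"rx":0,"ry":0,"rz":0,"gripper":-1},{"tx":-0.001,"ty":0,"tz":-0.12,"rx":0,"ry":0,"rz":0,"gripper":-1},{"tx":-0.001,"ty":0,"tz":-0.14,"rx":0,"ry":0,"rz":0,"gripper":-1},{"tx":-0.001,"ty":0,"tz":-0.153,"rx":0,"ry":0,"rz":0,"gripper":-1},{"tx":-0.001,"ty":0,"tz":-0.157,"rx":0,"ry":0,"rz":0,"gripper":-1},{"tx":-0.001,"ty":0,"tz":-0.157,"rx":0,"ry":0,"rz":0,"gripper":-1}]'
python3 -m crank '[{"tx":0,"ty":0,"tz":0,"rx":0,"ry":0,"rz":0,"gripper":1},{"tx":0,"ty":0,"tz":0,"rx":0,"ry":0,"rz":0,"gripper":1},{"tx":0,"ty":0,"tz":0,"rx":0,"ry":0,"rz":0,"gripper":1},{"tx":0,"ty":0,"tz":0,"rx":0,"ry":0,"rz":0,"gripper":1},{"tx":0,"ty":0,"tz":0,"rx":0,"ry":0,"rz":0,"gripper":1},{"tx":0,"ty":0,"tz":0,"rx":0,"ry":0,"rz":0,"gripper":1},{"tx":0,"ty":0,"tz":0,"rx":0,"ry":0,"rz":0,"gripper":1},{"tx":0,"ty":0,"tz":0,"rx":0,"ry":0,"rz":0,"gripper":1}]' 35
python3 -m crank '[{"tx":0,"ty":0,"tz":0,"rx":0,"ry":0,"rz":0,"gripper":1},{"tx":0,"ty":0,"tz":0,"rx":0,"ry":0,"rz":0,"gripper":1},{"tx":0,"ty":0,"tz":0.01,"rx":0,"ry":0,"rz":0,"gripper":1},{"tx":0,"ty":0,"tz":0.025,"rx":0,"ry":0,"rz":0,"gripper":1},{"tx":0,"ty":0,"tz":0.04,"rx":0,"ry":0,"rz":0,"gripper":1},{"tx":0,"ty":0,"tz":0.04,"rx":0,"ry":0,"rz":0,"gripper":1},{"tx":0,"ty":0,"tz":0.04,"rx":0,"ry":0,"rz":0,"gripper":1}]'
```

```text
clock: 16.45
eef_pos: [0.6689, -0.0842, 0.0724]
tcp_rot: [3.142, 0.0, 0.323]
ft_force: [0.4, 1.0, 0.6]
grip_width: 0.0852
clock: 17.25
eef_pos: [0.6688, -0.085, 0.0726]
tcp_rot: [3.141, -0.0, 0.322]
ft_force: [-0.4, 0.1, 4.4]
grip_width: 0.0163
clock: 17.95
eef_pos: [0.6688, -0.0849, 0.113]
tcp_rot: [3.141, -0.001, 0.322]
ft_force: [0.1, -0.3, -1.2]
grip_width: 0.016
```

```bash
python3 -m crank '[{"tx":-0.004,"ty":-0.012,"tz":0,"rx":0,"ry":0,"rz":0,"gripper":1},{"tx":-0.012,"ty":-0.04,"tz":0,"rx":0,"ry":0,"rz":0,"gripper":1},{"tx":-0.02,"ty":-0.07,"tz":0,"rx":0,"ry":0,"rz":0,"gripper":1},{"tx":-0.03,"ty":-0.1,"tz":0,"rx":0,"ry":0,"rz":0,"gripper":1},{"tx":-0.039,"ty":-0.13,"tz":0,"rx":0,"ry":0,"rz":0,"gripper":1},{"tx":-0.045,"ty":-0.153,"tz":0,"rx":0,"ry":0,"rz":0,"gripper":1},{"tx":-0.048,"ty":-0.163,"tz":0,"rx":0,"ry":0,"rz":0,"gripper":1},{"tx":-0.048,"ty":-0.163,"tz":0,"rx":0,"ry":0,"rz":0,"gripper":1}]'
python3 -m crank '[{"tx":0,"ty":0,"tz":0,"rx":0,"ry":0,"rz":0,"gripper":1},{"tx":0,"ty":0,"tz":0,"rx":0,"ry":0,"rz":0,"gripper":1},{"tx":0,"ty":0,"tz":0,"rx":0,"ry":0,"rz":0,"gripper":1}]'
python3 - <<'E'
from h import *
c=snap('side','s8');print(monitor.observe()['eef_pos'])
a=c['color'][60:200,240:400]
cv2.imwrite('pics/c10.png',cv2.resize(cv2.convertScaleAbs(a,alpha=1.6),None,fx=4,fy=4))
E
```

```text
clock: 18.75
eef_pos: [0.6199, -0.2493, 0.1118]
tcp_rot: [-3.141, 0.001, 0.32]
ft_force: [0.3, 0.5, 0.2]
grip_width: 0.0161
clock: 19.05
eef_pos: [0.621, -0.2469, 0.1123]
tcp_rot: [-3.142, 0.0, 0.323]
ft_force: [-0.1, 0.6, -1.0]
grip_width: 0.0158
[ 0.62100473 -0.24699184  0.11234402]
```

View pics/c10.png

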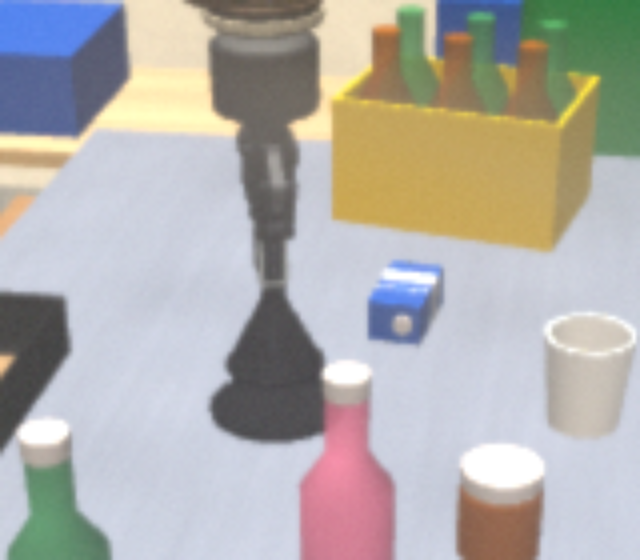

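The funnel hangs level over the black dish, so I lower it, release and rise.

```bash
python3 -m crank '[{"tx":0,"ty":-0.001,"tz":-0.01,"rx":0,"ry":0,"rz":0,"gripper":1},{"tx":0,"ty":-0.001,"tz":-0.022,"rx":0,"ry":0,"rz":0,"gripper":1},{"tx":0,"ty":-0.001,"tz":-0.032,"rx":0,"ry":0,"rz":0,"gripper":1},{"tx":0,"ty":-0.001,"tz":-0.037,"rx":0,"ry":0,"rz":0,"gripper":1},{"tx":0,"ty":-0.001,"tz":-0.037,"rx":0,"ry":0,"rz":0,"gripper":1},{"tx":0,"ty":-0.001,"tz":-0.037,"rx":0,"ry":0,"rz":0,"gripper":1},{"tx":0,"ty":-0.001,"tz":-0.037,"rx":0,"ry":0,"rz":0,"gripper":1},{"tx":0,"ty":-0.001,"tz":-0.037,"rx":0,"ry":0,"rz":0,"gripper":1}]'
python3 -m crank '[{"tx":0,"ty":0,"tz":0,"rx":0,"ry":0,"rz":0,"gripper":-1},{"tx":0,"ty":0,"tz":0,"rx":0,"ry":0,"rz":0,"gripper":-1},{"tx":0,"ty":0,"tz":0,"rx":0,"ry":0,"rz":0,"gripper":-1},{"tx":0,"ty":0,"tz":0,"rx":0,"ry":0,"rz":0,"gripper":-1},{"tx":0,"ty":0,"tz":0,"rx":0,"ry":0,"rz":0,"gripper":-1},{"tx":0,"ty":0,"tz":0,"rx":0,"ry":0,"rz":0,"gripper":-1},{"tx":0,"ty":0,"tz":0.03,"rx":0,"ry":0,"rz":0,"gripper":-1},{"tx":0,"ty":0,"tz":0.07,"rx":0,"ry":0,"rz":0,"gripper":-1}]'
python3 -m crank '[{"tx":0,"ty":0,"tz":0.04,"rx":0,"ry":0,"rz":0,"gripper":-1},{"tx":0,"ty":0,"tz":0.08,"rx":0,"ry":0,"rz":0,"gripper":-1},{"tx":0,"ty":0,"tz":0.085,"rx":0,"ry":0,"rz":0,"gripper":-1},{"tx":0,"ty":0,"tz":0.085,"rx":0,"ry":0,"rz":0,"gripper":-1}]'
python3 - <<'E'
from h import *
c=snap('side','s9');t=snap('top','t9');print(monitor.observe()['eef_pos'])
# carton footprint from side: lower-edge check of predicted top corners
import math
def corners(x,y,th,z,L=84,W=46):
    u=np.array([math.cos(th),math.sin(th)]);v=np.array([-u[1],u[0]])
    return [(*(np.array([x,y])+(a*L/2*u+b*W/2*v)/1000),z) for a,b in((1,1),(1,-1),(-1,-1),(-1,1))]
A=cv2.resize(c['color'][60:200,240:400],None,fx=4,fy=4,interpolation=cv2.INTER_CUBIC)
for z in(.036,0):
    P=np.array([(proj(c,X)-[240,60])*4+1.5 for X in corners(.544,-.419,math.radians(86.7),z)])
    cv2.polylines(A,[P.astype(int)],True,(0,0,255) if z else (0,255,255),1)
cv2.imwrite('pics/c11.png',cv2.convertScaleAbs(A,alpha=1.4))
E
```

```text
clock: 19.9
eef_pos: [0.6207, -0.2488, 0.0751]
tcp_rot: [-3.141, 0.0, 0.322]
ft_force: [-1.8, 1.5, 2.3]
grip_width: 0.0157
clock: 20.7
eef_pos: [0.6199, -0.2486, 0.1443]
tcp_rot: [-3.139, 0.003, 0.322]
ft_force: [0.6, -0.4, 0.1]
grip_width: 0.0855
clock: 21.1
eef_pos: [0.6209, -0.249, 0.2315]
tcp_rot: [3.14, -0.002, 0.322]
ft_force: [-0.2, -0.0, -0.6]
grip_width: 0.0855
[ 0.62022213 -0.24868835  0.22899824]
```

View pics/c11.png

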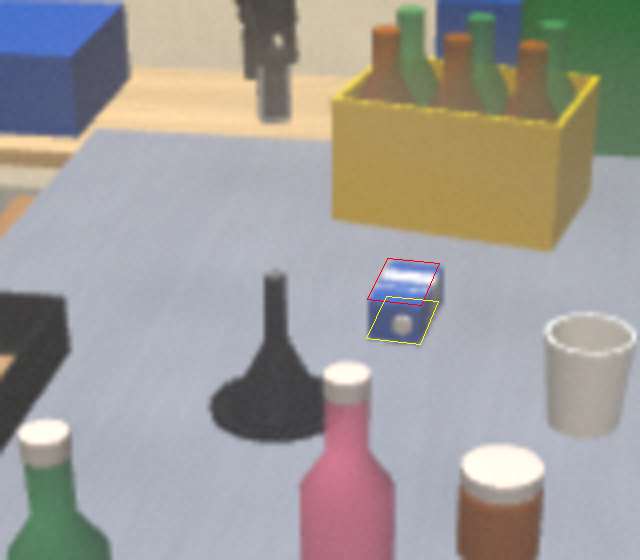

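The funnel stands in the black dish. The carton outline from the top view fits the side view to within about 3 mm. I move over it while turning the jaws across its width.

```bash
python3 -m crank '[{"tx":-0.01,"ty":-0.02,"tz":0,"rx":0,"ry":0,"rz":0.148,"gripper":-1},{"tx":-0.02,"ty":-0.04,"tz":0,"rx":0,"ry":0,"rz":0.297,"gripper":-1},{"tx":-0.03,"ty":-0.065,"tz":0,"rx":0,"ry":0,"rz":0.446,"gripper":-1},{"tx":-0.04,"ty":-0.09,"tz":0,"rx":0,"ry":0,"rz":0.595,"gripper":-1},{"tx":-0.05,"ty":-0.11,"tz":0,"rx":0,"ry":0,"rz":0.744,"gripper":-1},{"tx":-0.06,"ty":-0.13,"tz":0,"rx":0,"ry":0,"rz":0.893,"gripper":-1},{"tx":-0.07,"ty":-0.15,"tz":0,"rx":0,"ry":0,"rz":1.042,"gripper":-1},{"tx":-0.079,"ty":-0.171,"tz":0,"rx":0,"ry":0,"rz":1.191,"gripper":-1}]'
python3 -m crank '[{"tx":0,"ty":0,"tz":-0.04,"rx":0,"ry":0,"rz":0,"gripper":-1},{"tx":0,"ty":0,"tz":-0.08,"rx":0,"ry":0,"rz":0,"gripper":-1},{"tx":0,"ty":0,"tz":-0.12,"rx":0,"ry":0,"rz":0,"gripper":-1},{"tx":0,"ty":0,"tz":-0.15,"rx":0,"ry":0,"rz":0,"gripper":-1},{"tx":0,"ty":0,"tz":-0.17,"rx":0,"ry":0,"rz":0,"gripper":-1},{"tx":0,"ty":0,"tz":-0.18,"rx":0,"ry":0,"rz":0,"gripper":-1},{"tx":0,"ty":0,"tz":-0.18,"rx":0,"ry":0,"rz":0,"gripper":-1},{"tx":0,"ty":0,"tz":-0.18,"rx":0,"ry":0,"rz":0,"gripper":-1}]'
python3 - <<'E'
from h import *
c=snap('side','s10');t=snap('top','t10');print(monitor.observe()['eef_pos'])
cv2.imwrite('pics/c12.png',np.hstack([cv2.resize(c['color'][80:180,290:390],(400,400)),cv2.resize(t['color'][130:230,430:530],(400,400))]))
E
```

```text
clock: 22.0
eef_pos: [0.5408, -0.4204, 0.2281]
tcp_rot: [-3.139, -0.002, 1.519]
ft_force: [0.4, 0.4, -0.7]
grip_width: 0.0853
clock: 22.8
eef_pos: [0.5418, -0.42, 0.0506]
tcp_rot: [3.141, 0.0, 1.513]
ft_force: [0.7, -0.5, -0.1]
grip_width: 0.0855
[ 0.54207667 -0.42025094  0.05146774]
```

View pics/c12.png

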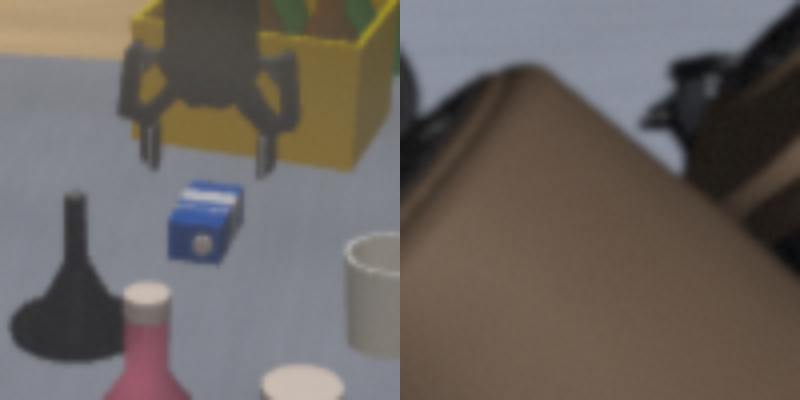

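The fingers, centred at column 208, straddle the carton at column 207. I go down and grip.

```bash
python3 -m crank '[{"tx":0,"ty":0,"tz":-0.02,"rx":0,"ry":0,"rz":0,"gripper":-1},{"tx":0,"ty":0,"tz":-0.035,"rx":0,"ry":0,"rz":0,"gripper":-1},{"tx":0,"ty":0,"tz":-0.043,"rx":0,"ry":0,"rz":0,"gripper":-1},{"tx":0,"ty":0,"tz":-0.043,"rx":0,"ry":0,"rz":0,"gripper":-1},{"tx":0,"ty":0,"tz":-0.043,"rx":0,"ry":0,"rz":0,"gripper":1},{"tx":0,"ty":0,"tz":-0.043,"rx":0,"ry":0,"rz":0,"gripper":1},{"tx":0,"ty":0,"tz":-0.043,"rx":0,"ry":0,"rz":0,"gripper":1},{"tx":0,"ty":0,"tz":-0.043,"rx":0,"ry":0,"rz":0,"gripper":1}]' 30
python3 -m crank '[{"tx":0,"ty":0,"tz":0,"rx":0,"ry":0,"rz":0,"gripper":1},{"tx":0,"ty":0,"tz":0,"rx":0,"ry":0,"rz":0,"gripper":1},{"tx":0,"ty":0,"tz":0,"rx":0,"ry":0,"rz":0,"gripper":1},{"tx":0,"ty":0,"tz":0.03,"rx":0,"ry":0,"rz":0,"gripper":1},{"tx":0,"ty":0,"tz":0.07,"rx":0,"ry":0,"rz":0,"gripper":1},{"tx":0,"ty":0,"tz":0.11,"rx":0,"ry":0,"rz":0,"gripper":1},{"tx":0,"ty":0,"tz":0.15,"rx":0,"ry":0,"rz":0,"gripper":1},{"tx":0,"ty":0,"tz":0.19,"rx":0,"ry":0,"rz":0,"gripper":1}]'
python3 -m crank '[{"tx":0,"ty":0,"tz":0.03,"rx":0,"ry":0,"rz":0,"gripper":1},{"tx":0,"ty":0,"tz":0.055,"rx":0,"ry":0,"rz":0,"gripper":1},{"tx":0,"ty":0,"tz":0.055,"rx":0,"ry":0,"rz":0,"gripper":1}]'
```

```text
clock: 23.7
eef_pos: [0.542, -0.4203, 0.0082]
tcp_rot: [3.14, 0.001, 1.513]
ft_force: [0.0, -0.3, 6.2]
grip_width: 0.0461
clock: 24.5
eef_pos: [0.5415, -0.4197, 0.1991]
tcp_rot: [3.142, -0.0, 1.513]
ft_force: [0.7, -0.1, -0.2]
grip_width: 0.0463
clock: 24.8
eef_pos: [0.5424, -0.4205, 0.2564]
tcp_rot: [3.137, 0.004, 1.513]
ft_force: [0.5, -0.3, -0.0]
grip_width: 0.0459
```

```bash
python3 -m crank '[{"tx":0.002,"ty":0.02,"tz":0,"rx":0,"ry":0,"rz":-0.05,"gripper":1},{"tx":0.006,"ty":0.055,"tz":0,"rx":0,"ry":0,"rz":-0.12,"gripper":1},{"tx":0.01,"ty":0.095,"tz":0,"rx":0,"ry":0,"rz":-0.19,"gripper":1},{"tx":0.015,"ty":0.135,"tz":0,"rx":0,"ry":0,"rz":-0.26,"gripper":1},{"tx":0.019,"ty":0.175,"tz":0,"rx":0,"ry":0,"rz":-0.33,"gripper":1},{"tx":0.023,"ty":0.215,"tz":0,"rx":0,"ry":0,"rz":-0.4,"gripper":1},{"tx":0.028,"ty":0.255,"tz":0,"rx":0,"ry":0,"rz":-0.47,"gripper":1},{"tx":0.032,"ty":0.295,"tz":0,"rx":0,"ry":0,"rz":-0.54,"gripper":1}]'
python3 -m crank '[{"tx":0.004,"ty":0.04,"tz":0,"rx":0,"ry":0,"rz":-0.07,"gripper":1},{"tx":0.009,"ty":0.08,"tz":0,"rx":0,"ry":0,"rz":-0.14,"gripper":1},{"tx":0.013,"ty":0.12,"tz":0,"rx":0,"ry":0,"rz":-0.21,"gripper":1},{"tx":0.017,"ty":0.16,"tz":0,"rx":0,"ry":0,"rz":-0.28,"gripper":1},{"tx":0.022,"ty":0.2,"tz":0,"rx":0,"ry":0,"rz":-0.35,"gripper":1},{"tx":0.026,"ty":0.24,"tz":0,"rx":0,"ry":0,"rz":-0.42,"gripper":1},{"tx":0.03,"ty":0.28,"tz":0,"rx":0,"ry":0,"rz":-0.47,"gripper":1},{"tx":0.034,"ty":0.32,"tz":0,"rx":0,"ry":0,"rz":-0.502,"gripper":1}]'
python3 -m crank '[{"tx":0.003,"ty":0.03,"tz":0,"rx":0,"ry":0,"rz":0,"gripper":1},{"tx":0.0075,"ty":0.055,"tz":0,"rx":0,"ry":0,"rz":0,"gripper":1},{"tx":0.0075,"ty":0.064,"tz":0,"rx":0,"ry":0,"rz":0,"gripper":1},{"tx":0.0075,"ty":0.064,"tz":-0.04,"rx":0,"ry":0,"rz":0,"gripper":1},{"tx":0.0075,"ty":0.064,"tz":-0.08,"rx":0,"ry":0,"rz":0,"gripper":1},{"tx":0.0075,"ty":0.064,"tz":-0.12,"rx":0,"ry":0,"rz":0,"gripper":1},{"tx":0.0075,"ty":0.064,"tz":-0.15,"rx":0,"ry":0,"rz":0,"gripper":1},{"tx":0.0075,"ty":0.064,"tz":-0.17,"rx":0,"ry":0,"rz":0,"gripper":1}]'
python3 -m crank '[{"tx":0,"ty":0,"tz":-0.02,"rx":0,"ry":0,"rz":0,"gripper":1},{"tx":0,"ty":0,"tz":-0.03,"rx":0,"ry":0,"rz":0,"gripper":1},{"tx":0,"ty":0,"tz":-0.03,"rx":0,"ry":0,"rz":0,"gripper":1},{"tx":0,"ty":0,"tz":-0.03,"rx":0,"ry":0,"rz":0,"gripper":1}]'
python3 - <<'E'
from h import *
c=snap('side','s11');print(monitor.observe()['eef_pos'])
cv2.imwrite('pics/c13.png',cv2.resize(c['color'][200:320,200:350],None,fx=4.5,fy=4.5))
E
```

```text
clock: 25.6
eef_pos: [0.5733, -0.1232, 0.2515]
tcp_rot: [-3.141, 0.0, 0.97]
ft_force: [0.7, -0.4, -0.4]
grip_width: 0.0462
clock: 26.4
eef_pos: [0.6073, 0.1967, 0.2514]
tcp_rot: [-3.141, 0.001, 0.469]
ft_force: [0.6, -0.6, 0.2]
grip_width: 0.0463
clock: 27.2
eef_pos: [0.614, 0.2579, 0.0792]
tcp_rot: [-3.141, 0.004, 0.47]
ft_force: [0.9, -0.5, -0.5]
grip_width: 0.0457
clock: 27.6
eef_pos: [0.6154, 0.2589, 0.0529]
tcp_rot: [3.141, -0.0, 0.471]
ft_force: [0.6, 0.1, 0.2]
grip_width: 0.0461
[0.61560671 0.25902995 0.05328677]
```

View pics/c13.png

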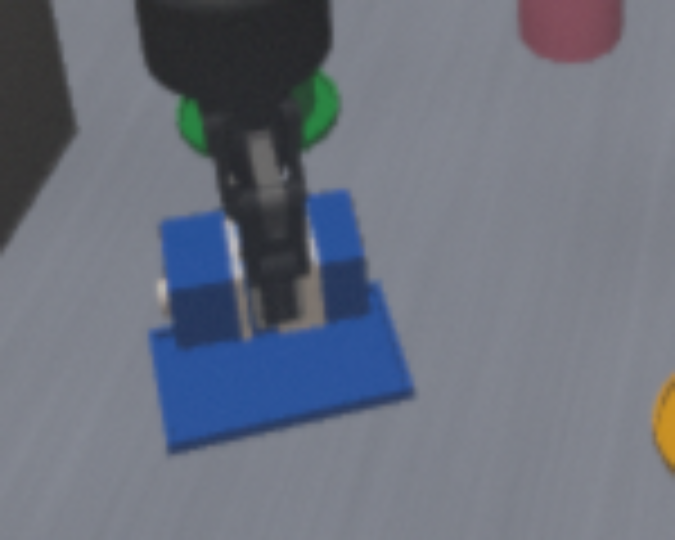

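The carton is level, lined up with the tray and roughly central. I lower it, release and rise.

```bash
python3 -m crank '[{"tx":0,"ty":0,"tz":-0.015,"rx":0,"ry":0,"rz":0,"gripper":1},{"tx":0,"ty":0,"tz":-0.028,"rx":0,"ry":0,"rz":0,"gripper":1},{"tx":0,"ty":0,"tz":-0.037,"rx":0,"ry":0,"rz":0,"gripper":1},{"tx":0,"ty":0,"tz":-0.041,"rx":0,"ry":0,"rz":0,"gripper":1},{"tx":0,"ty":0,"tz":-0.041,"rx":0,"ry":0,"rz":0,"gripper":1},{"tx":0,"ty":0,"tz":-0.041,"rx":0,"ry":0,"rz":0,"gripper":1},{"tx":0,"ty":0,"tz":-0.041,"rx":0,"ry":0,"rz":0,"gripper":1}]'
python3 -m crank '[{"tx":0,"ty":0,"tz":0,"rx":0,"ry":0,"rz":0,"gripper":-1},{"tx":0,"ty":0,"tz":0,"rx":0,"ry":0,"rz":0,"gripper":-1},{"tx":0,"ty":0,"tz":0,"rx":0,"ry":0,"rz":0,"gripper":-1},{"tx":0,"ty":0,"tz":0,"rx":0,"ry":0,"rz":0,"gripper":-1},{"tx":0,"ty":0,"tz":0,"rx":0,"ry":0,"rz":0,"gripper":-1},{"tx":0,"ty":0,"tz":0.02,"rx":0,"ry":0,"rz":0,"gripper":-1},{"tx":0,"ty":0,"tz":0.06,"rx":0,"ry":0,"rz":0,"gripper":-1},{"tx":0,"ty":0,"tz":0.10,"rx":0,"ry":0,"rz":0,"gripper":-1}]'
python3 -m crank '[{"tx":0,"ty":0,"tz":0.04,"rx":0,"ry":0,"rz":0,"gripper":-1},{"tx":0,"ty":0,"tz":0.08,"rx":0,"ry":0,"rz":0,"gripper":-1},{"tx":0,"ty":0,"tz":0.13,"rx":0,"ry":0,"rz":0,"gripper":-1},{"tx":0,"ty":0,"tz":0.18,"rx":0,"ry":0,"rz":0,"gripper":-1},{"tx":-0.03,"ty":0.04,"tz":0.18,"rx":0,"ry":0,"rz":0,"gripper":-1},{"tx":-0.06,"ty":0.08,"tz":0.18,"rx":0,"ry":0,"rz":0,"gripper":-1},{"tx":-0.1,"ty":0.11,"tz":0.18,"rx":0,"ry":0,"rz":0,"gripper":-1},{"tx":-0.14,"ty":0.14,"tz":0.18,"rx":0,"ry":0,"rz":0,"gripper":-1}]'
python3 -m crank '[{"tx":-0.03,"ty":0.04,"tz":0,"rx":0,"ry":0,"rz":0,"gripper":-1},{"tx":-0.06,"ty":0.08,"tz":0,"rx":0,"ry":0,"rz":0,"gripper":-1},{"tx":-0.06,"ty":0.08,"tz":0,"rx":0,"ry":0,"rz":0,"gripper":-1},{"tx":-0.06,"ty":0.08,"tz":0,"rx":0,"ry":0,"rz":0,"gripper":-1}]'
python3 - <<'E'
from h import *
c=snap('side','s12');t=snap('top','t12')
cv2.imwrite('pics/c14.png',np.vstack([cv2.resize(c['color'][120:320],(800,250)),cv2.resize(t['color'][90:290],(800,250))]))
def circ(box,lo,hi,z,n):
    p=big(blob(t,box,lo,hi));print(n,np.round(cv2.minEnclosingCircle(world(t,p,z))[0],1))
circ((335,212,370,245),(0,0,150),(180,60,255),.068,'jar')
circ((410,228,455,268),(0,0,150),(180,60,255),.075,'cup')
circ((310,175,335,198),(0,0,165),(180,60,255),.16,'pink')
E
```

```text
clock: 28.35
eef_pos: [0.6152, 0.2591, 0.0111]
tcp_rot: [3.142, 0.0, 0.471]
ft_force: [0.0, 0.3, -0.6]
grip_width: 0.046
clock: 29.15
eef_pos: [0.6148, 0.2589, 0.1119]
tcp_rot: [-3.141, 0.002, 0.471]
ft_force: [0.1, 0.7, -0.0]
grip_width: 0.0852
clock: 29.95
eef_pos: [0.4736, 0.4, 0.2913]
tcp_rot: [-3.142, -0.0, 0.471]
ft_force: [0.4, 1.0, 0.1]
grip_width: 0.0857
clock: 30.35
eef_pos: [0.4143, 0.4798, 0.2913]
tcp_rot: [3.141, 0.0, 0.473]
ft_force: [-0.3, 0.6, -0.1]
grip_width: 0.0855
jar [435.2 -82.8]
cup [ 384.9 -269.4]
pink [527.5 -20.5]
```

View pics/c14.png

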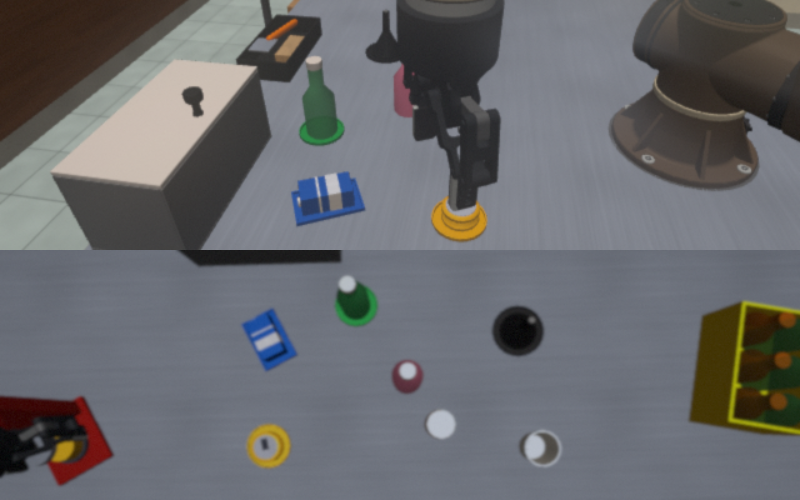

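All four are in place, and the jar, cup and pink bottle have moved less than 1 mm. One enlarged crop checks the seating.

```bash
python3 - <<'E'
from h import *
t=load('t12')['color'];R=lambda x,y:cv2.resize(t[y:y+64,x:x+64],(390,290),interpolation=cv2.INTER_CUBIC)
cv2.imwrite('pics/c15.png',cv2.convertScaleAbs(np.vstack([np.hstack([R(184,130),R(253,100)]),np.hstack([R(382,122),R(183,215)])]),alpha=1.5))
E
python3 - <<'E'
from h import *
t=load('t12')
p=big(blob(t,(185,130,245,190),(95,40,60),(135,255,255)));print('tray+carton outline',cv2.minAreaRect(world(t,p,.007)))
g=cv2.cvtColor(t['color'],cv2.COLOR_BGR2GRAY)
for th in (20,25,30):
    k=np.zeros_like(g);k[125:185,385:445]=(g[125:185,385:445]<th)*255
    p=big(k);e=cv2.minEnclosingCircle(world(t,p,.003));print('funnel',th,np.round(e[0],1),round(e[1],1))
h=cv2.cvtColor(t['color'],cv2.COLOR_BGR2HSV)
k=np.zeros_like(g);k[130:190,185:245]=((h[130:190,185:245,1]<110)&(g[130:190,185:245]>125))*255
k2=np.zeros_like(g);k2[145:180,200:230]=k[145:180,200:230]
p=big(k2);print('white band',cv2.minAreaRect(world(t,p,.039)))
p=big(blob(t,(262,100,300,130),(0,0,165),(180,60,255)));print('cap',np.round(cv2.minEnclosingCircle(world(t,p,.163))[0],1))
E
```

```text
tray+carton outline ((615.7665405273438, 259.5481872558594), (119.4908676147461, 81.54608154296875), 26.896360397338867)
funnel 20 [ 621.  -249.5] 36.3
funnel 25 [ 620.3 -249.2] 37.7
funnel 30 [ 620.2 -249.1] 39.4
white band ((605.4954223632812, 254.71380615234375), (20.292388916015625, 47.24138259887695), 25.61083984375)
cap [681.9  81.1]
```

```bash
python3 -c "
from rig import job;print(job.finish_job())"
```

```text
the job is handed in; nothing more can be done
None
```

The job is done and handed in at about 30.5 s of robot time. In the order asked, the can went into the gold dish, the bottle into the green dish, the funnel (mouth down) into the black dish and the carton lengthwise into the blue tray.

**Placing:** The last pictures from both cameras show each thing inside its rim, with the gripper open and clear of everything.
- **Bottle:** the cap is within about 1 mm of the green dish's centre, and the bottle stood upright in each picture taken.
- **Funnel:** it is within about 1–1.5 mm of the black dish's centre.
- **Carton:** it is within 1 mm across the tray and about 1° in angle.
- **Can:** it was checked only by eye in the side and top views.

**Bystanders:** The jar, the cup and the pink bottle measured less than 1 mm from where they started.

**Forces:** The largest reading at the end of any move was about 6.5 N.

**Not checked:** The final enlarged crop of the four seatings was refused because I had reached the limit of 16 pictures. The last seating check of the bottle, funnel and carton therefore rests on colour-mask measurements. No check failed or disagreed.

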